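Scan the label of the orange resistance standard

ROBOT

A 7-joint arm with a two-finger parallel gripper is mounted at the origin on the work surface. World frame = base frame: x ahead of the robot, y to its left, z up, the work surface at z = 0. Lengths are in m, angles in rad, forces in N, time in s.
With the tool pointing down it reaches from about 0.4 to 0.85 m from the base axis. Payload 10.4 kg.
Tool frame: the origin (TCP) lies midway between the tips of the shut fingers; the grasp point (between the pads) lies 19 mm behind it; z points along the fingers, y is the line along which they close (so a half turn about z gives the same grasp; the last joint's range is limited). The gripper opens to 87 mm and grips with 3 to 60 N. Pads are 19 mm wide; open, the fingers measure 117 mm over their backs; the gripper's body (75 mm by 190 mm) begins 51 mm behind the grasp point.
Start: joints at [1.166, 0.332, -0.065, 1.46, 0.022, 1.35, -0.088], TCP at [0.233, -0.58, 0.223] pointing down, gripper open.
Joint ranges: [-2.6, 2.6], [-0.5, 2.12], [-1.47, 1.34], [0.16, 2.42], [-1.27, 4.41], [0.06, 2.06], [-2.6, 2.6]. Speed limits (rad/s): [2.22, 2.22, 2.79, 2.79, 3.14, 3.14, 3.14].

INTERFACE

Orientations are given as a unit quaternion [x, y, z, w].
In Python, from bench import r gives the robot as it stands.
- The arm moves only by the tool arm_command, never from a script. Its argument "moves" is one flat list of numbers, 4 for each row, row after row: the shift along the tool's x, y, z in cm, then the turn about the tool's z in degrees. A call has 1 to 12 rows; each row shifts and turns the commanded pose from where the row before left it, along the tool's axes as they then stand; what a row does not reach is not made up. A row lasts 1/12 s, in which the tool goes at most 41.7 mm and 7.16 degrees, less where a joint would pass 70% of its speed; a pose out of reach is approached as far as the arm can. A call with a gripper value outside its range is refused whole. "fingers" is the opening in per cent of the stroke, from 0 (shut) to 100 (fully open), set as the call begins (left out, the last holds). The fingers move at their own pace and stop on an object; "squeeze" is the grip in N (left out, the last holds). Time passes only in rows, so rows that do not move let the fingers close. It gives the time, the measured TCP pose, the force, the opening and the grip force at its end, in the units of the state.
- r.read_state(): the state, without advancing time (a new reading comes with each control period).
- r.camera(name): name is "scene" or "top"; returns the picture (420x560x3 uint8, red, green, blue); there is no depth.
- r.camera_info(name): a dict with "fx", "fy", "cx", "cy" (pixels), "origin" and "attitude" of the camera in the world. Camera axes: x right, y up, looking along -z (the intrinsics and any distortion apply to the point x, -y, -z); pixel columns grow to the right and rows downward; lengths in m; the calibration is good to about 2 mm. A picture is of the moment at which its call begins. camera_info takes no time and is no camera call.
- r.close_job(): hands the job in; it is judged then, once.
The state is a dict: "time": time; "joint_positions": joint angles; "joint_vel": joint speeds; "joint_torque": joint torques, N m; "ee_pos": TCP position; "eef_rot": TCP orientation; "ft_force": force on the tool from outside, world axes, zero at the start; "torque": the same for the moment, N m; "width": finger opening in m; "grip_force": force on a finger pad.
Only numpy, scipy, OpenCV 4.12 (cv2) and the standard library are available. Lean on these libraries where they do the work, as an engineer would, in place of code of your own. Each camera call takes 0.05 s, during which the arm holds its last target. There are 200 camera calls.

TASK

Draw the cordless barcode scanner up out of its charging cradle, turn it so that it aims down at the square code label on top of the orange resistance standard, and hold it there in mid-air: window about 10 cm from the label, nose tipped at least 40 degrees below level, aim on the middle of the label. Touch neither standard with the scanner and leave both where they stand, along with everything else on the bench. Finish still gripping the scanner and holding it still on the label; do not put it down.

Things in the scene. Friction and masses are not known exactly. Their poses are not given: they have to be found in the camera images.
- cradle: black charging cradle, fixed to the bench: base 135 x 100 x 14 mm with an upright open-topped pocket 60 x 56 mm outside, 40 x 34 mm inside (x by y), rim 70 mm above the bench, pocket floor at 14 mm. Origin: underside, on the pocket's axis; z up, +x the way the scanner's nose faces
- scanner: pistol-shaped cordless scanner, 0.15-0.24 kg, upright in the cradle, handle in the pocket with 3 mm play; draws out straight up. Origin: handle's butt; z up the handle (34 x 28 mm, 98 mm to the head), x forward. Grey head 84 long, 44 wide, 40 mm tall, flat sides; black nose block 60 wide, 48 tall, 22 mm long. The head points 8 degrees up of x. Nothing to press: it reads by itself
- scanner_window (a point): middle of the dark red window on the front of the nose; its x axis is the aiming line out of the window, y to the scanner's left, z towards the head's top
- scanner_grip (a point): point inside the grey head, midway between its flat sides (44 mm apart along y), 18 mm below the head's top face, 65 mm behind the window; axes as scanner_window. The flat sides reach 39 mm behind it and 42 mm ahead to the wider nose block
- scanner_butt (a point): centre of the flat end of the scanner's handle, axes as the scanner body
- std_orange: orange resistance standard: loose can 130 mm across, 2.4 kg, on the green mat (2 mm thick); white top deck 112 mm above its foot. On the deck: the label, a row of four binding posts 27 mm high, 18 mm to +x of the axis, and a folded bail 10 mm high at the +x rim. Origin: centre of the underside, z up, label towards -x
- std_orange_label (a point): centre of the 30 mm square code label lying flat on the orange standard's top deck, z up (its normal), 24 mm to -x of the can's axis, 112 mm above the can's foot
- std_blue: blue resistance standard, otherwise the same as the orange one, not to be scanned; the two may stand in either place on the mat. Origin: centre of the underside
- stamp: small round blue rubber stamp, 48 mm across, 70 mm tall, bystander; origin: underside
- pot: black pen pot 90 x 75 mm with pens and a red screwdriver, 170 mm tall over all, bystander; origin: underside
- tester: blue hand-held tester lying flat, 185 x 85 x 45 mm, bystander; origin: underside
- mug: white mug 80 mm across, 92 mm tall, bystander; origin: underside
- driver: red screwdriver lying on the bench, bystander
- probe_yellow: yellow test probe 100 mm long lying on the bench, bystander
- probe_blue: blue test probe 100 mm long lying on the bench, bystander
There are look-alikes about, which are no part of the job. Leave any pink look-alike of the cradle alone.

How it is judged:
On the way:
1. the scanner, gripped, is drawn right out of the cradle's pocket (z of scanner_butt in the frame of cradle above 0.075 m and contact force between the fingers and scanner above 1 N and contact force between scanner and cradle below 0.1 N), for 0.2 s.
At the end, for the whole second after the job is handed in: Scanner held still in the gripper, touching nothing else; window 60 to 150 mm from the orange label's centre along the aiming line, which passes within 15 mm of that centre (sideways and up-down) and points at least 39 degrees below level; both standards within 10 mm of where they stood (x of std_orange_label in the frame of scanner_window between 0.06 and 0.15 m and y of std_orange_label in the frame of scanner_window between -0.015 and 0.015 m and z of std_orange_label in the frame of scanner_window between -0.015 and 0.015 m and angle between scanner_window's own x axis and vertical above 2.25 rad and height (world z) of scanner_window above 0.14 m and contact force between the fingers and scanner above 1 N and contact force between scanner and std_orange below 0.1 N and contact force between scanner and std_blue below 0.1 N and contact force between scanner and cradle below 0.1 N and linear speed of scanner below 0.03 m/s and angular speed of scanner below 0.2 rad/s and angle between std_orange's own z axis and vertical below 0.05 rad and distance of each of std_orange, std_blue from where it was at the start of the episode below 0.01 m); the arm keeps its last pose, push and grip.
It fails at once if the scanner strikes a standard (contact force between scanner and std_orange above 1 N or contact force between scanner and std_blue above 1 N).
It fails at once if a standard is shifted (distance of any of std_orange, std_blue from where it was at the start of the episode above 0.01 m).
It fails at once if something else on the bench is disturbed (distance of any of stamp, pot, tester, mug, driver, probe_yellow, probe_blue from where it was at the start of the episode above 0.02 m).
It also fails if it takes over 35 s, if anything falls off the work surface, if the arm or the gripper's body presses on something with over 40 N, if the wrist force passes 120 N, or if a joint passes its speed limit or range.

## Working session

There is one attempt and no reset: what is moved stays moved. The work goes in short steps, Python scripts to look and compute and a tool call to move; the robot and the scene stay as the last step left them, time stands still between calls to the robot, and variables do not carry over. Pictures are saved under pics/ and viewed, at most 10 in all, crops included, and the job is handed in when it is done.

Besides the shell and the picture viewer there is one more tool, called after ">>>" in YAML: its name, and indented under it one key for each argument. arm_command: Moves the arm, as the interface text tells. Its arguments: {"type":"object","properties":{"moves":{"type":"array"},"fingers":{"type":"number"},"squeeze":{"type":"number"}},"required":["moves"]}

```bash
mkdir -p pics; ls
python3 - <<'E'
from bench import r
import cv2
for n in("scene","top"):
    cv2.imwrite(f"pics/{n}0.png",r.camera(n)[:,:,::-1]); print(n,r.camera_info(n))
s=r.read_state(); print(s)
E
```

```text
pics
scene {'fx': 387.82133869343187, 'fy': 387.82133869343187, 'cx': 276.8617234892764, 'cy': 210.68636333517046, 'origin': array([1.15047102, 0.2159154 , 0.93764201]), 'attitude': array([0.19364071, 0.27964389, 0.76903549, 0.54119034])}
top {'fx': 457.5397052809319, 'fy': 457.5397052809319, 'cx': 281.1861757197169, 'cy': 205.05646955699908, 'origin': array([ 0.33180639, -0.0260847 ,  1.52973286]), 'attitude': array([ 0.03914942, -0.03246069, -0.70227145,  0.71009045])}
{'time': 0.1, 'joint_positions': array([ 1.1664087 ,  0.33280464, -0.06471668,  1.46084795,  0.02159625,
        1.34988709, -0.08850813]), 'joint_vel': array([ 2.13584195e-03, -1.87541482e-03, -1.02900619e-03, -2.55602862e-03,
       -4.55803381e-04,  4.51060388e-04, -4.53330471e-05]), 'joint_torque': array([ 2.10731479e-03, -6.24552011e+01,  2.49590061e-02, -3.90718353e+01,
       -6.14810921e-02,  3.66184150e-02,  9.18932915e-05]), 'ee_pos': array([ 0.23274391, -0.57968226,  0.22184053]), 'eef_rot': array([ 9.81832394e-01,  1.89749196e-01, -1.41615658e-04, -6.09623534e-04]), 'ft_force': array([-0.29968511,  0.614955  , -1.18125334]), 'torque': array([ 0.04252428, -0.0046629 , -0.02658984]), 'grip_force': 0.0, 'width': 0.0870118176571961}
```

View pics/scene0.png

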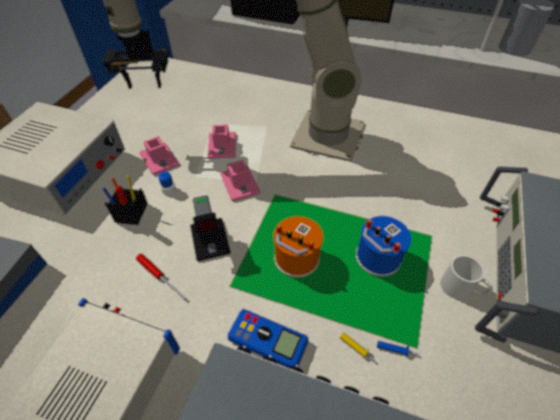

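View pics/top0.png

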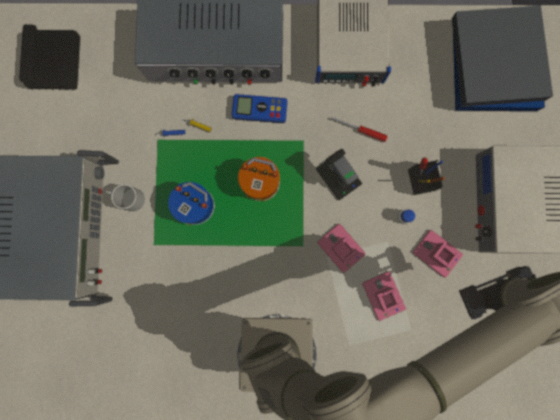

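Scene: scanner in the black cradle at about (207,225), three pink look-alike cradles at (160,155), (222,142), (240,182). Orange can is at (298,245) with its label at (303,230), blue can at (382,245). Top: black cradle and scanner at (340,173), pink ones at (340,247), (385,293), (438,253). Orange can is at (259,178) with its label at (257,184). What could be mistaken for the target: the three pink cradles and the black pen pot at (425,177). I choose the black cradle at (340,173) and check it close up.

Run:
```python
import cv2, numpy as np
a=cv2.imread("pics/scene0.png")[180:270,170:245]; b=cv2.imread("pics/top0.png")[140:207,305:375]
c=cv2.imread("pics/scene0.png")[205:285,260:335]; d=cv2.imread("pics/top0.png")[148:208,228:288]
f=lambda i,x0,y0,s=5:cv2.resize(i,None,fx=s,fy=s,interpolation=cv2.INTER_CUBIC)
out=np.zeros((600,800,3),np.uint8)
def grid(i,x0,y0,W,H,s):
    i=f(i,0,0,s)
    for k in range(0,i.shape[1],10*s): cv2.line(i,(k,0),(k,4),(0,255,255)); cv2.putText(i,str(x0+k//s),(k,14),0,.35,(0,0,255))
    for k in range(10*s,i.shape[0],10*s): cv2.line(i,(0,k),(4,k),(0,255,255)); cv2.putText(i,str(y0+k//s),(6,k+4),0,.35,(0,0,255))
    return i[:H,:W]
for (img,x0,y0,px,py,s) in((a,170,180,0,0,4),(b,305,140,400,0,5),(c,260,205,0,300,4),(d,228,148,400,300,5)):
    g=grid(img,x0,y0,400,300,s); out[py:py+g.shape[0],px:px+g.shape[1]]=g
cv2.imwrite("pics/crop1.png",out)
```

```text
(no output)
```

View pics/crop1.png

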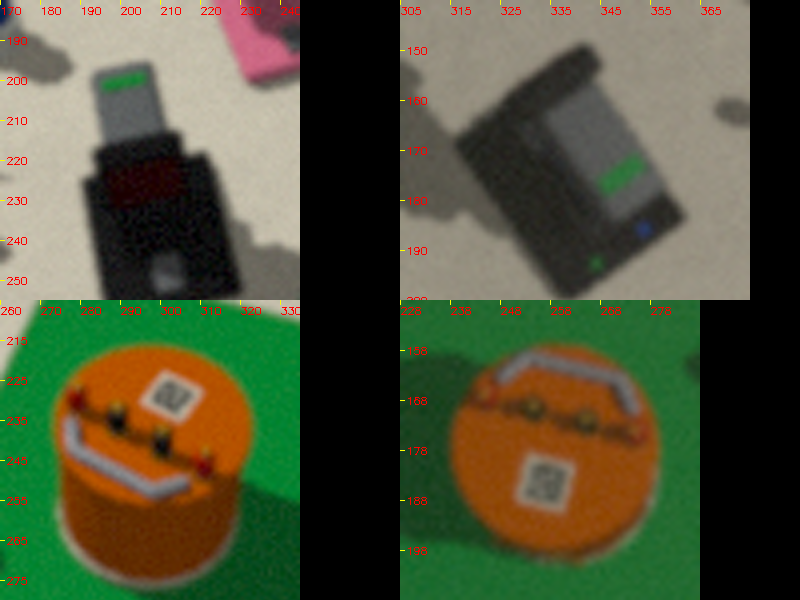

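The crop confirms the scanner in the black cradle: grey head, dark-red window facing the scene camera. The orange can's label is at scene (303,229) and top (257,184). Now I fit the head pose and the can pose.

```bash
cat > h.py <<'E'
from bench import r
import numpy as np, cv2
from scipy.spatial.transform import Rotation as R
from scipy.optimize import least_squares
I={n:r.camera_info(n) for n in("scene","top")}
def proj(n,P):
    c=I[n]; p=R.from_quat(c["attitude"]).inv().apply(np.atleast_2d(P)-c["origin"])
    return np.c_[c["cx"]+c["fx"]*p[:,0]/-p[:,2], c["cy"]+c["fy"]*p[:,1]/p[:,2]]
def back(n,px,z):
    c=I[n]; d=R.from_quat(c["attitude"]).apply([(px[0]-c["cx"])/c["fx"],-(px[1]-c["cy"])/c["fy"],-1])
    return c["origin"]+d*(z-c["origin"][2])/d[2]
def headR(yaw,tilt): # degrees; tilt = nose below level
    return R.from_euler("ZY",[yaw,tilt],degrees=True)
def shot(name,boxes):  # boxes: (cam,x0,y0,w,h,scale)
    im={n:r.camera(n)[:,:,::-1] for n in {b[0] for b in boxes}}
    L=[]
    for n,x0,y0,w,h,s in boxes:
        i=cv2.resize(np.ascontiguousarray(im[n][y0:y0+h,x0:x0+w]),None,fx=s,fy=s,interpolation=cv2.INTER_CUBIC)
        for k in range(0,w,10): cv2.putText(i,str(x0+k),(k*s,10),0,.33,(0,0,255)); cv2.line(i,(k*s,12),(k*s,16),(0,255,255))
        for k in range(10,h,10): cv2.putText(i,str(y0+k),(6,k*s+4),0,.33,(0,0,255)); cv2.line(i,(0,k*s),(4,k*s),(0,255,255))
        L.append(i)
    H=max(i.shape[0] for i in L)
    cv2.imwrite(name,np.hstack([np.pad(i,((0,H-i.shape[0]),(0,4),(0,0))) for i in L]))
E
python3 - <<'E'
from h import *
np.set_printoptions(precision=4,suppress=True)
B=np.array([[-39,-22,18],[-39,22,18],[42,-22,18],[42,22,18],[43,-30,22],[43,30,22],[65,-30,22]])/1e3
S={0:(193,198.7),1:(208,195.8),2:(195.7,215.7),3:(211,213),4:(193.3,217.5),5:(215.7,213.2)}
T={0:(358.6,178),1:(348,184),3:(334,162.4),4:(345,153),6:(342,148.5)}
def f(p):
    P=p[:3]+headR(p[3]*100,p[4]*100 if len(p)>4 else -8).apply(B)
    a,b=proj("scene",P),proj("top",P)
    return np.r_[[a[i]-S[i] for i in S],[b[i]-T[i] for i in T]].ravel()
s=least_squares(f,[.55,-.15,.13,.35],loss="soft_l1");print(s.x,s.fun.reshape(-1,2))
s=least_squares(f,[.55,-.15,.13,.35,-.08],loss="soft_l1");print(s.x)
for n,q in(("scene",(303,228.7)),("top",(257,184.3))): print("label",n,back(n,q,.114))
for q in((316.4,169),(339,199.6),(362,183)): print("base",back("top",q,.014))
for q in((190.5,225),(222.5,218)): print("base sc",back("scene",q,.014))
print("can", back("top",(259.5,177),.114),[back("top",q,.115) for q in((243,167),(278,172.5))])
E
```

```text
[ 0.5826 -0.2071  0.1249  0.3559] [[-0.7948 -0.328 ]
 [ 0.02   -0.6927]
 [-0.0326  1.8966]
 [ 1.3577  1.0048]
 [-0.9419 -0.1048]
 [-0.5032 -0.7106]
 [-0.0176 -0.8409]
 [-1.05    1.2933]
 [-1.8983  1.0914]
 [ 1.0075  0.4943]
 [-0.0335 -0.9636]]
[ 0.5832 -0.2067  0.1249  0.3578 -0.0982]
label scene [0.5423 0.0662 0.114 ]
label top [0.5401 0.0645 0.114 ]
base [ 0.6086 -0.1276  0.014 ]
base [ 0.5061 -0.2032  0.014 ]
base [ 0.5628 -0.28    0.014 ]
base sc [ 0.5688 -0.275   0.014 ]
base sc [ 0.5118 -0.1956  0.014 ]
can [0.5632 0.0571 0.114 ] [array([0.5943, 0.1093, 0.115 ]), array([ 0.5779, -0.0007,  0.115 ])]
```

>>> arm_command:
  moves: [3.6,-1.7,0,0,3.6,-1.7,0,0,3.6,-1.7,0,0,3.6,-1.7,0,0,3.6,-1.7,0,0,3.6,-1.7,0,0,3.6,-1.7,0,0,3.6,-1.7,0,0,3.6,-1.7,0,0,3.6,-1.7,0,0,3.0,-1.0,0,-7,0,0,0,-7]
  fingers: 100
  squeeze: 30

```text
time: 1.1
ee_pos: [0.5323, -0.2602, 0.2222]
eef_rot: [0.949, 0.315, 0.001, -0.001]
ft_force: [-1.1, 0.7, -0.7]
width: 0.0869
grip_force: 0.0
```

```bash
cat > go.py <<'E'
# offset in tool axes (cm) and yaw of the tool x axis, to a world TCP target
import sys
from h import *
t=np.array([float(v) for v in sys.argv[1:4]]); s=r.read_state(); q=R.from_quat(s["eef_rot"])
x=q.apply([1,0,0]); print("tcp",s["ee_pos"].round(4),"yaw",np.degrees(np.arctan2(x[1],x[0])).round(2),"move cm",(q.inv().apply(t-s["ee_pos"])*100).round(2),"t",round(s["time"],2),"w",s["width"],s["grip_force"],s["ft_force"].round(1),"joints",s["joint_positions"].round(2))
E
python3 go.py .5828 -.207 .222
python3 -c "
from h import *
shot('pics/above.png',[('scene',165,170,85,90,5),('top',300,130,70,75,5)])"
```

```text
tcp [ 0.5323 -0.2602  0.2222] yaw 36.71 move cm [ 7.23 -1.25  0.05] t 1.1 w 0.0868543953586993 0.0 [-1.1  0.7 -0.7] joints [ 0.68  0.28 -0.36  1.54  0.1   1.34 -0.62]
```

>>> arm_command:
  moves: [2.4,-0.4,0,0.7,2.4,-0.4,0,0,2.4,-0.4,0,0,0,0,0,0,0,0,0,0]

```text
time: 1.62
ee_pos: [0.5793, -0.2163, 0.2221]
eef_rot: [0.954, 0.301, -0.0, -0.0]
ft_force: [-0.3, -0.9, 0.6]
width: 0.0873
grip_force: 0.0
```

```bash
python3 go.py .5828 -.207 .222
python3 -c "
from h import *
shot('pics/above2.png',[('scene',165,150,80,110,5),('top',295,110,75,100,5)])"
```

```text
tcp [ 0.5793 -0.2163  0.2221] yaw 34.98 move cm [ 0.82 -0.56  0.01] t 1.62 w 0.08731739724535269 0.0 [-0.3 -0.9  0.6] joints [ 0.58  0.34 -0.38  1.46  0.13  1.36 -0.77]
```

View pics/above2.png

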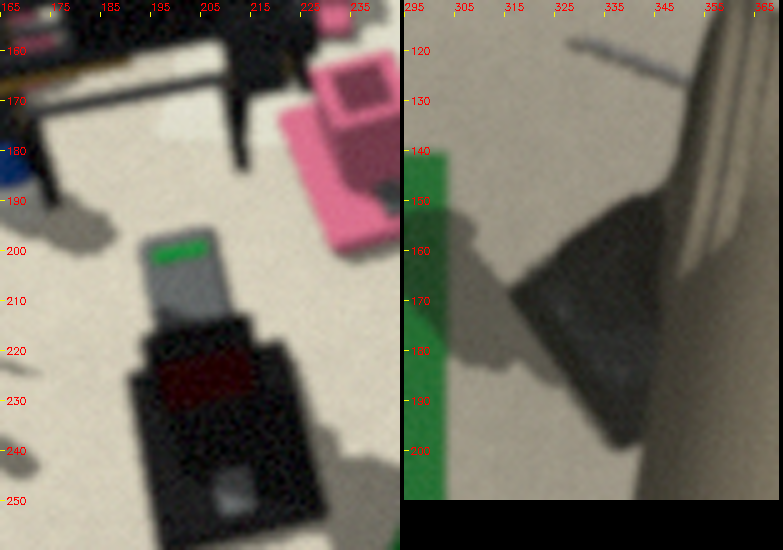

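The scene view shows the scanner head between the open fingers' line (tips at (174,191) and (213,184)), head still at (193–211,196–215). Correct and descend.

>>> arm_command:
  moves: [0.8,-0.5,0,-0.8,0,0,2,0,0,0,2,0,0,0,2,0,0,0,2,0,0,0,2,0,0,0,1,0,0,0,0,0,0,0,0,0]

```text
time: 2.47
ee_pos: [0.583, -0.2077, 0.1129]
eef_rot: [0.951, 0.308, -0.0, -0.0]
ft_force: [-0.0, -0.7, -0.2]
width: 0.0871
grip_force: 0.0
```

```bash
python3 go.py .5828 -.207 .109
python3 -c "
from h import *
shot('pics/low.png',[('scene',165,150,85,110,5)])"
```

```text
tcp [ 0.583  -0.2077  0.1129] yaw 35.93 move cm [ 0.02 -0.07  0.39] t 2.47 w 0.08710536876226913 0.0 [-0.  -0.7 -0.2] joints [ 0.57  0.43 -0.38  1.59  0.17  1.15 -0.79]
```

View pics/low.png

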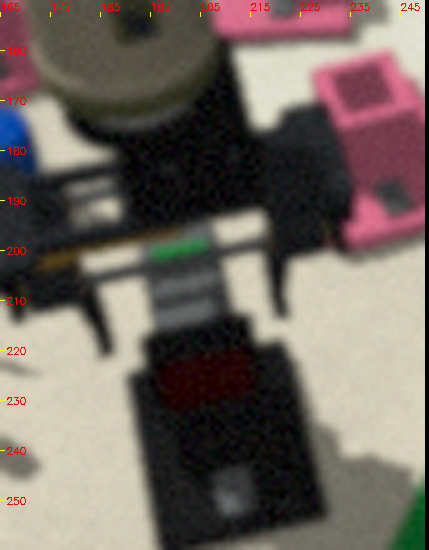

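The fingers straddle the head evenly (tips at (186,220) and (222,212)). Lower 4 mm, close.

>>> arm_command:
  moves: [0,0,0.4,0,0,0,0,0,0,0,0,0,0,0,0,0,0,0,0,0,0,0,0,0,0,0,0,0]
  fingers: 0
  squeeze: 30

```text
time: 3.1
ee_pos: [0.5832, -0.2075, 0.1087]
eef_rot: [0.951, 0.309, 0.0, 0.0]
ft_force: [0.2, 0.5, -0.7]
width: 0.0485
grip_force: 0.0
```

>>> arm_command:
  moves: [0,0,0,0,0,0,0,0,0,0,0,0]

```text
time: 3.35
ee_pos: [0.5831, -0.2075, 0.1086]
eef_rot: [0.951, 0.309, 0.0, 0.0]
ft_force: [-0.6, 0.5, 1.3]
width: 0.0441
grip_force: 29.9
```

>>> arm_command:
  moves: [0,0,-0.5,0,0,0,-0.8,0,0,0,-1,0,0,0,-1,0,0,0,-1,0,0,0,-1,0,0,0,-1.2,0,0,0,-1.5,0,0,0,-1,0,0,0,-0.5,0,0,0,0,0,0,0,0,0]

```text
time: 4.35
ee_pos: [0.583, -0.2075, 0.2034]
eef_rot: [0.951, 0.309, -0.0, 0.0]
ft_force: [-0.2, -1.1, -2.5]
width: 0.0439
grip_force: 29.9
```

```bash
python3 go.py .5828 -.207 .109
python3 -c "
from h import *
shot('pics/up.png',[('scene',150,130,100,140,4),('top',295,120,75,100,4)])"
```

```text
tcp [ 0.583  -0.2075  0.2034] yaw 35.97 move cm [ 0.01 -0.05  9.44] t 4.35 w 0.04389028927828092 29.923671022927465 [-0.2 -1.1 -2.5] joints [ 0.57  0.36 -0.39  1.49  0.14  1.32 -0.77]
```

View pics/up.png

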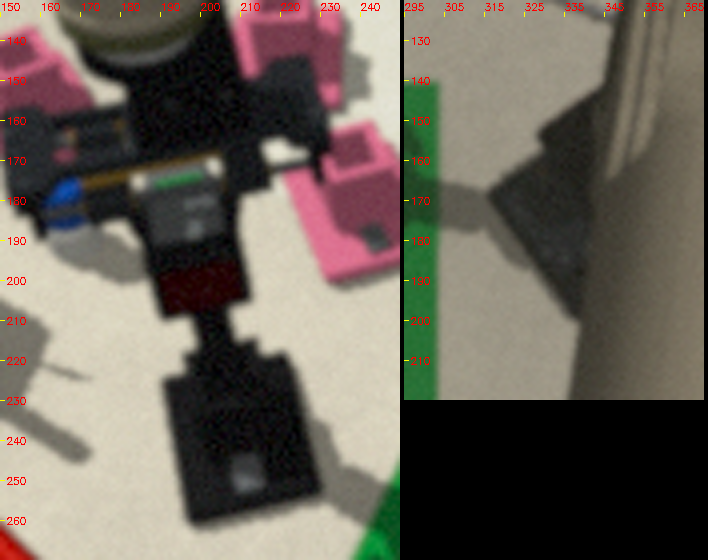

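Run:
```python
from h import *
f=np.array([np.cos(np.radians(36)),np.sin(np.radians(36))]); l=np.array([-f[1],f[0]]); g=np.array([.583,-.2075])
for n,q,z in(("rimL",(196,218),.07),("rimR",(214,214.5),.07),("baseRL",(190.7,225),.014),("baseRR",(222,218),.014),("baseFL",(198,261),.014),("baseFR",(230.5,253),.014)):
    d=back("scene",q,z)[:2]-g; print(n,(d@f*1e3).round(1),(d@l*1e3).round(1))
for n,q in (("T base FL",(315.5,169)),("T base RL",(339,200))):
    d=back("top",q,.014)[:2]-g; print(n,(d@f*1e3).round(1),(d@l*1e3).round(1))
```

```text
rimL -26.1 -24.1
rimR -24.3 27.8
baseRL -51.0 -45.7
baseRR -51.0 50.0
baseFL 82.1 -44.1
baseFR 81.5 48.8
T base FL 69.5 52.1
T base RL -60.7 49.5
```

Lifted clear: the butt is above the pocket, whose rim is at about (196–214, 215–219). The pads can only turn about the vertical, so I will lever the scanner round in the pads: back out behind the pocket, lower the butt below the rim, then push forward against the pocket's rear edge.

>>> arm_command:
  moves: [-1,0,0,0,-1.8,0,0,0,-1.8,0,0,0,-1.2,0,0,0,-0.4,0,0,0,0,0,1,0,0,0,1.5,0,0,0,1.5,0,0,0,1.2,0,0,0,0.8,0,0,0,0.2,0,0,0,0,0]
  squeeze: 20

```text
time: 5.45
ee_pos: [0.5329, -0.2435, 0.1409]
eef_rot: [0.951, 0.309, -0.0, -0.0]
ft_force: [0.1, 0.2, -2.2]
width: 0.0441
grip_force: 19.9
```

```bash
python3 go.py .583 -.2075 .141; python3 -c "
from h import *
shot('pics/back.png',[('scene',150,130,100,140,5)])"
```

```text
tcp [ 0.5329 -0.2435  0.1409] yaw 36.0 move cm [ 6.16  0.03 -0.01] t 5.45 w 0.044062130112125196 19.941576136043295 [ 0.1  0.2 -2.2] joints [ 0.65  0.33 -0.37  1.66  0.13  1.18 -0.69]
```

View pics/back.png

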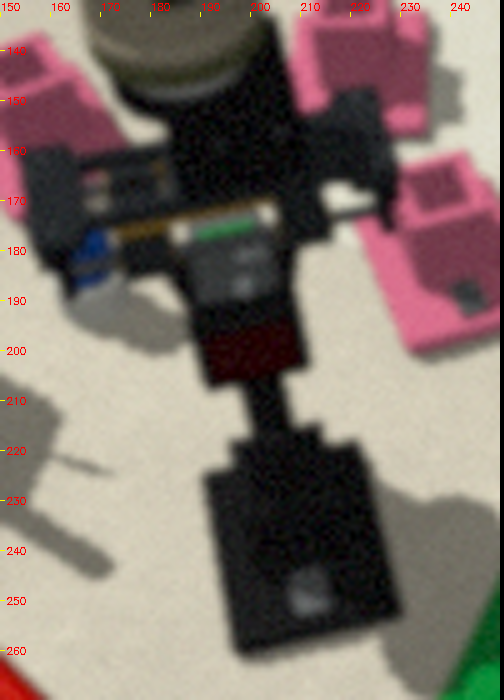

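Scanner is behind the pocket, handle visible at (200–207,205–217), level and well held. Now the pivoting push.

>>> arm_command:
  moves: [0.8,0,0,0,0.7,0,0,0,0.6,0,-0.1,0,0.6,0,-0.1,0,0.6,0,0,0,0.6,0,0,0,0.6,0,0,0,0.6,0,0.1,0,0.6,0,0.1,0,0.6,0,0.2,0,0,0,0,0]

```text
time: 6.42
ee_pos: [0.585, -0.2055, 0.1392]
eef_rot: [0.951, 0.31, 0.0, -0.0]
ft_force: [-1.1, -1.8, -1.4]
width: 0.0438
grip_force: 20.0
```

```bash
python3 go.py .583 -.2075 .141
```

```text
tcp [ 0.585  -0.2055  0.1392] yaw 36.06 move cm [-0.28  0.04 -0.18] t 6.42 w 0.043790758044651795 19.99907776946202 [-1.1 -1.8 -1.4] joints [ 0.56  0.4  -0.38  1.56  0.16  1.2  -0.79]
```

>>> arm_command:
  moves: [0.5,0,0.2,0,0.5,0,0.2,0,0.5,0,0.2,0,0.5,0,0.3,0,0.5,0,0.3,0,0.5,0,0.4,0,0.4,0,0.3,0,0.4,0,0.3,0,0,0,0,0]

```text
time: 7.17
ee_pos: [0.6153, -0.1838, 0.1168]
eef_rot: [0.951, 0.309, 0.0, -0.0]
ft_force: [-0.6, -0.2, -2.2]
width: 0.0441
grip_force: 20.0
```

```bash
python3 go.py .583 -.2075 .141;  python3 -c "
from h import *
shot('pics/tilt.png',[('scene',160,150,100,110,5),('top',295,120,75,110,4)])"
```

```text
tcp [ 0.6153 -0.1838  0.1168] yaw 36.03 move cm [-4.01  0.02 -2.42] t 7.17 w 0.04406584597147789 19.999935646774247 [-0.6 -0.2 -2.2] joints [ 0.51  0.47 -0.38  1.52  0.18  1.18 -0.85]
```

View pics/tilt.png

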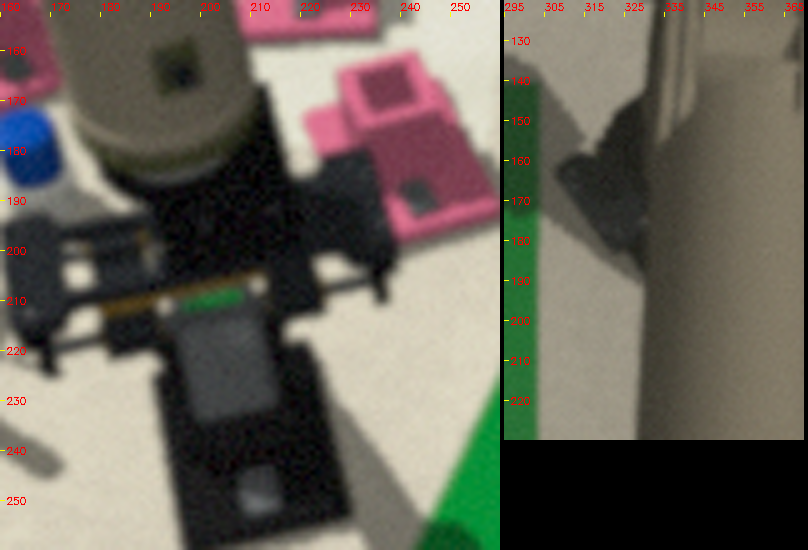

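Run:
```python
from h import *
g0=np.array([.583,-.2075,.1276]); 
print("init front edge obs (203.5,214)",proj("scene",g0+headR(36,-8).apply([.042,0,.018])))
for x in(-.036,-.033,-.03,-.027,-.024): print("bar obs (201,200)",x,proj("scene",g0+headR(36,-8).apply([x,0,.018])))
g=np.array([.6153,-.1838,.1358])
for t in range(30,66,5): print(t,[proj("scene",g+headR(36,t).apply(p)).round(1).tolist() for p in([.042,.022,.018],[.042,-.022,.018],[-.030,0,.018],[.065,.03,.022],[.065,-.03,.022])])
```

```text
init front edge obs (203.5,214) [[203.80794577 215.19728378]]
bar obs (201,200) -0.036 [[199.84740506 196.84251686]]
bar obs (201,200) -0.033 [[199.99207146 197.51296019]]
bar obs (201,200) -0.03 [[200.13732117 198.18610681]]
bar obs (201,200) -0.027 [[200.28315773 198.8619731 ]]
bar obs (201,200) -0.024 [[200.42958469 199.54057558]]
30 [[[216.4, 231.7]], [[199.5, 235.6]], [[202.0, 207.0]], [[221.4, 239.4]], [[198.2, 244.8]]]
35 [[[216.6, 232.4]], [[199.7, 236.3]], [[202.1, 207.4]], [[221.6, 240.3]], [[198.5, 245.7]]]
40 [[[216.7, 233.0]], [[199.9, 236.9]], [[202.2, 207.9]], [[221.7, 241.0]], [[198.8, 246.3]]]
45 [[[216.8, 233.5]], [[200.1, 237.3]], [[202.3, 208.5]], [[221.7, 241.5]], [[199.0, 246.8]]]
50 [[[216.8, 233.8]], [[200.2, 237.6]], [[202.5, 209.2]], [[221.8, 241.8]], [[199.1, 247.1]]]
55 [[[216.8, 234.0]], [[200.3, 237.8]], [[202.7, 210.0]], [[221.7, 241.9]], [[199.2, 247.1]]]
60 [[[216.8, 234.1]], [[200.3, 237.9]], [[202.8, 210.9]], [[221.7, 241.8]], [[199.3, 247.0]]]
65 [[[216.8, 234.1]], [[200.4, 237.8]], [[203.0, 211.8]], [[221.6, 241.5]], [[199.3, 246.7]]]
```

The scene view shows the head now pitched nose-down (window hidden, head's top face at (195–215,208–234)), consistent with about 50° from the lever geometry. Grip harder, lift, carry to stand-off and yaw to 90° for a side-on view.

>>> arm_command:
  moves: [0,0,0,0,0,0,-0.5,0,0,0,-1,0,0,0,-1.5,0,0,0,-2,0,0,0,-2,0,0,0,-2,0,0,0,-2,0,0,0,-1.5,0,0,0,-1,0,0,0,-0.5,0,0,0,0,0]
  squeeze: 50

```text
time: 8.27
ee_pos: [0.6151, -0.1846, 0.2589]
eef_rot: [0.951, 0.309, 0.001, 0.001]
ft_force: [-0.1, -0.3, -1.8]
width: 0.0439
grip_force: 50.0
```

>>> arm_command:
  moves: [0.1,-0.8,0,0,0.2,-1.5,0,0,0.2,-2,0,0,0.2,-2,0,0,0.2,-2,0,0,0.2,-2,0,0,0.2,-2,0,0,0.2,-1.6,0,0,0.1,-1,0,0,0,0,0,-3,0,0,0,-5,0,0,0,-6]

```text
time: 9.27
ee_pos: [0.5398, -0.0546, 0.2571]
eef_rot: [0.906, 0.424, -0.0, 0.0]
ft_force: [0.5, -0.2, -2.0]
width: 0.0438
grip_force: 50.0
```

>>> arm_command:
  moves: [0,0,0,-6,0,0,0,-6,0,0,0,-6,0,0,0,-6,0,0,0,-6,0,0,0,-5,0,0,0,-3,0,0,0,-2,0,0,0,0,0,0,0,0]

```text
time: 10.1
ee_pos: [0.5399, -0.0548, 0.2571]
eef_rot: [0.708, 0.706, -0.0, -0.0]
ft_force: [-0.4, 0.1, -2.0]
width: 0.0435
grip_force: 50.0
```

```bash
python3 go.py .541 -.0535 .237
```

```text
tcp [ 0.5399 -0.0548  0.2571] yaw 89.88 move cm [0.13 0.11 2.01] t 10.1 w 0.04354136550839214 49.999541407451034 [-0.4  0.1 -2. ] joints [ 0.51  0.18 -0.55  1.6   0.09  1.39 -0.06]
```

```bash
python3 -c "
from h import *
print(proj('scene',[.54,-.0548,.276]),proj('top',[.54,-.0548,.276]))
shot('pics/side.png',[('scene',225,140,100,120,5),('top',225,120,70,120,4)])"
```

```text
[[258.45876495 173.94007855]] [[296.43250282 176.21046809]]
```

View pics/side.png

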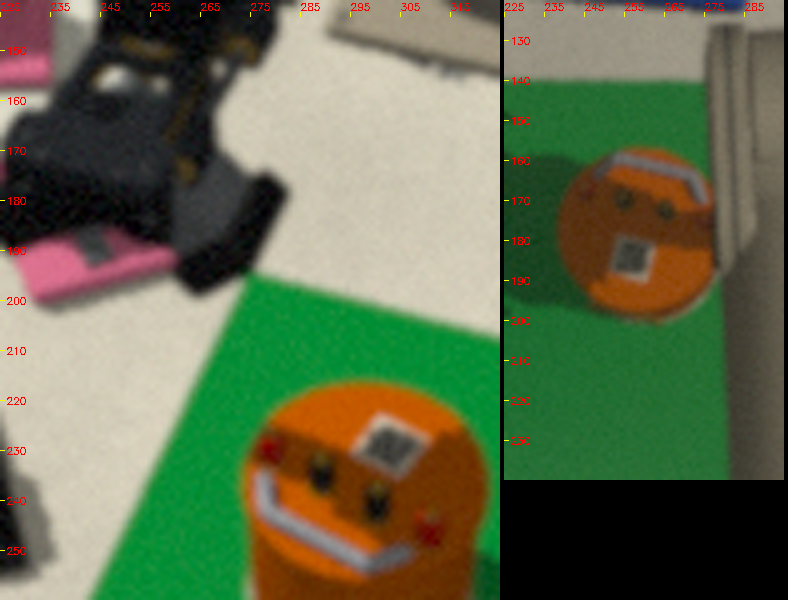

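The side view shows the nose block with corners near (278,174), (283,178), (274,194), (265,199), (261,197), and the label at (303,228). Fit the tilt.

Run:
```python
from h import *
np.set_printoptions(precision=3,suppress=True)
g=np.array([.5399,-.0548,.2571+.019])
B={f"{x},{y},{z}":np.array([x,y,z])/1e3 for x in(43,65) for y in(-30,30) for z in(-26,22)}
for t in(40,45,50,55,60): print(t,{k:proj("scene",g+headR(90,t).apply(p))[0].round(1).tolist() for k,p in B.items()})
obs=np.array([(278,174.4),(282.6,178),(274,194.4),(265,199.4),(260.6,196.6)])
def f(p):  # hull match: each observed corner to nearest model hull corner
    P=g+headR(90,p[0]*100).apply(np.array(list(B.values()))+[p[1],0,p[2]])
    q=proj("scene",P); h=cv2.convexHull(q.astype(np.float32))[:,0]
    return np.r_[[np.linalg.norm(h-o,axis=1).min() for o in obs],p[1]*150,p[2]*300]
from scipy.optimize import minimize
for t0 in(.4,.5,.6):
    m=minimize(lambda p:(f(p)**2).sum(),[t0,0,0],method="Nelder-Mead"); print(m.x,m.fun,f(m.x))
```

```text
40 {'43,-30,-26': [260.9, 197.5], '43,-30,22': [272.6, 190.4], '43,30,-26': [269.5, 180.9], '43,30,22': [281.0, 173.4], '65,-30,-26': [267.5, 203.0], '65,-30,22': [279.3, 196.1], '65,30,-26': [275.8, 186.3], '65,30,22': [287.4, 179.1]}
45 {'43,-30,-26': [259.4, 197.4], '43,-30,22': [272.1, 191.4], '43,30,-26': [268.0, 180.8], '43,30,22': [280.6, 174.5], '65,-30,-26': [265.5, 203.1], '65,-30,22': [278.3, 197.4], '65,30,-26': [273.8, 186.5], '65,30,22': [286.5, 180.4]}
50 {'43,-30,-26': [257.7, 197.2], '43,-30,22': [271.6, 192.4], '43,30,-26': [266.4, 180.6], '43,30,22': [280.0, 175.5], '65,-30,-26': [263.3, 203.1], '65,-30,22': [277.2, 198.6], '65,30,-26': [271.7, 186.5], '65,30,22': [285.4, 181.6]}
55 {'43,-30,-26': [256.1, 196.9], '43,-30,22': [270.9, 193.3], '43,30,-26': [264.8, 180.3], '43,30,22': [279.3, 176.4], '65,-30,-26': [261.1, 202.9], '65,-30,22': [275.9, 199.6], '65,30,-26': [269.6, 186.4], '65,30,22': [284.1, 182.7]}
60 {'43,-30,-26': [254.5, 196.4], '43,-30,22': [270.1, 194.1], '43,30,-26': [263.2, 180.0], '43,30,22': [278.5, 177.2], '65,-30,-26': [258.9, 202.6], '65,-30,22': [274.5, 200.5], '65,30,-26': [267.4, 186.1], '65,30,22': [282.6, 183.6]}
[ 0.397 -0.007 -0.004] 28.7509540994038 [ 2.304  1.827  2.181  2.37   2.678 -1.081 -1.181]
[ 0.397 -0.007 -0.004] 28.751050895925843 [ 2.304  1.828  2.181  2.369  2.679 -1.081 -1.178]
[ 0.397 -0.007 -0.004] 28.75103816107128 [ 2.308  1.827  2.18   2.366  2.68  -1.082 -1.175]
```

```bash
cat > sil.py <<'E'
from h import *
from scipy.optimize import minimize
import sys
def box(x0,x1,y0,y1,z0,z1): return np.array([[x,y,z] for x in(x0,x1) for y in(y0,y1) for z in(z0,z1)])/1e3
PARTS=[box(43,65,-30,30,-26,22),box(-39,43,-22,22,-22,18)]
def render(g,yaw,t,dx,dz,win,s=4):
    x0,y0,w,h=win; m=np.zeros((h*s,w*s),np.uint8)
    for b in PARTS:
        q=proj("scene",g+headR(yaw,t).apply(b+[dx,0,dz])); q=(q-[x0,y0]+.5)*s
        cv2.fillConvexPoly(m,cv2.convexHull(np.round(q*16).astype(np.int32)),255,shift=4)
    m=cv2.GaussianBlur(m,(0,0),s*.8)
    return cv2.resize(m,(w,h),interpolation=cv2.INTER_AREA)/255.
def fit(win,lo=45,hi=None,free=True):
    s=r.read_state(); q=R.from_quat(s["eef_rot"]); x=q.apply([1,0,0]); yaw=np.degrees(np.arctan2(x[1],x[0]))
    g=s["ee_pos"]-q.apply([0,0,.019]); im=np.mean([r.camera("scene").astype(float) for _ in range(3)],0)
    x0,y0,w,h=win; v=im[y0:y0+h,x0:x0+w].max(2); hi=hi or np.percentile(v,80)
    mask=np.clip((hi-v)/(hi-lo),0,1)
    res=[]
    for t0 in(35,45,55):
        f=lambda p:((render(g,yaw,p[0]*10,p[1]/100,p[2]/100,win)-mask)**2).sum()+.5*(p[1]/.5)**2+.5*(p[2]/.5)**2
        m=minimize(f,[t0/10,-.5,-.2],method="Nelder-Mead",options=dict(initial_simplex=[[t0/10,-.5,-.2],[t0/10+.8,-.5,-.2],[t0/10,.3,-.2],[t0/10,-.5,.4]]))
        res.append(m); print("tilt %.1f dx %.1fmm dz %.1fmm cost %.2f"%(m.x[0]*10,m.x[1]*10,m.x[2]*10,m.fun))
    for t in range(36,62,4): print(t,round(minimize(lambda p:f([t/10,*p]),[-.5,-.2],method="Nelder-Mead").fun,2),end="; ")
    return g,yaw,min(res,key=lambda m:m.fun)
if __name__=="__main__": g,yaw,m=fit((267,164,24,42)); print(g,yaw)
E
python3 sil.py
python3 - <<'E'
import cv2; i=cv2.imread("pics/side.png")[:,:500]; 
for y in range(166,206,3): print(y,[int(i[(y-140)*5+2,(x-225)*5+2].max()) for x in range(258,292,2)])
E
```

```text
tilt 49.0 dx -10.8mm dz -1.6mm cost 35.42
tilt 52.9 dx -11.6mm dz 0.8mm cost 35.84
tilt 49.9 dx -10.8mm dz -1.1mm cost 35.40
36 54.32; 40 38.96; 44 37.81; 48 35.51; 52 36.32; 56 36.86; 60 39.92; [ 0.54003733 -0.05466415  0.27633761] 89.89240425737049
166 [43, 41, 31, 20, 28, 125, 203, 210, 207, 211, 209, 209, 208, 206, 205, 205, 205]
169 [40, 31, 28, 29, 26, 93, 179, 205, 206, 209, 204, 204, 206, 205, 204, 203, 204]
172 [37, 52, 58, 22, 32, 62, 78, 141, 197, 205, 196, 208, 205, 204, 206, 204, 203]
175 [34, 44, 65, 42, 57, 66, 59, 64, 82, 73, 57, 128, 193, 201, 202, 203, 206]
178 [23, 51, 53, 60, 63, 67, 65, 62, 42, 23, 19, 20, 109, 197, 204, 206, 202]
181 [20, 52, 54, 59, 62, 63, 61, 53, 26, 18, 11, 48, 158, 201, 208, 206, 204]
184 [12, 48, 57, 56, 63, 65, 58, 28, 22, 13, 31, 136, 201, 205, 206, 200, 197]
187 [21, 49, 59, 53, 58, 45, 31, 18, 18, 19, 105, 191, 208, 205, 203, 205, 205]
190 [147, 72, 41, 27, 19, 22, 20, 20, 22, 73, 180, 205, 208, 205, 205, 206, 208]
193 [114, 52, 23, 12, 17, 17, 18, 12, 40, 144, 197, 209, 212, 210, 205, 210, 209]
196 [159, 118, 39, 18, 12, 43, 96, 139, 138, 142, 146, 155, 164, 174, 191, 194, 204]
199 [210, 205, 172, 129, 158, 193, 200, 169, 145, 141, 142, 143, 142, 142, 143, 143, 150]
202 [210, 212, 212, 211, 213, 206, 176, 143, 144, 143, 143, 143, 144, 142, 141, 141, 144]
205 [210, 210, 210, 207, 211, 189, 147, 147, 138, 141, 146, 145, 142, 143, 145, 144, 143]
```

```bash
python3 - <<'E'
s=open("sil.py").read()
s=s.replace("mask=np.clip","yy,xx=np.mgrid[y0:y0+h,x0:x0+w]; W=~((xx<268)&(yy<192)|(xx<273)&(yy<174)|(xx<260)) if ign is None else ign(xx,yy)\n    mask=np.clip")
s=s.replace("free=True","ign=None").replace("-mask)**2)","-mask)**2*W)").replace("lo=45","lo=75").replace("hi=hi or np.percentile(v,80)","hi=hi or 135")
s=s.replace("fit((267,164,24,42))","fit((258,168,34,40))")
open("sil.py","w").write(s)
E
python3 sil.py
```

```text
tilt 55.6 dx -13.2mm dz 2.0mm cost 18.34
tilt 54.9 dx -12.4mm dz 0.7mm cost 18.56
tilt 58.7 dx -13.6mm dz 3.4mm cost 18.79
36 37.98; 40 31.57; 44 24.59; 48 20.64; 52 20.81; 56 18.96; 60 18.91; [ 0.54008873 -0.05458104  0.27649452] 89.93778035739929
```

```bash
cat >> sil.py <<'E'
    im=np.mean([r.camera("scene").astype(float) for _ in range(3)],0)
    v=im[168:208,254:292].max(2)
    for t,dx,dz in((48,-.007,-.002),(56,-.012,.002)):
        M=render(g,yaw,t,dx,dz,(254,168,38,40)); print(t)
        for y in range(0,36): print(y+168,"".join(" .:*#"[int(np.clip((150-a)/25,0,4))]+("o" if b>.5 else " ") for a,b in zip(v[y],M[y])))
E
python3 sil.py | tail -76
```

```text
File "sil.py", line 27
    im=np.mean([r.camera("scene").astype(float) for _ in range(3)],0)
IndentationError: unexpected indent
```

```bash
sed -i 's/^if __name__=="__main__": /if __name__=="__main__":\n    /' sil.py; python3 sil.py | tail -76
```

```text
tilt 55.8 dx -13.3mm dz 2.1mm cost 18.34
36 42.29; 40 43.79; 44 24.46; 48 20.54; 52 20.72; 56 18.3; 60 18.88; [ 0.54011408 -0.05456354  0.27652727] 89.96113182316756
48
168 #o#o#o#o#o#o#o#o#o#o#o#o#o*o.o                                              
169 #o#o#o#o#o#o#o#o#o#o#o#o#o#o:o o                                            
170 #o#o#o#o#o#o#o#o#o#o#o#o#o#o*o.o o                                          
171 #o#o#o#o#o#o#o#o#o#o#o#o#o#o*o*o.o o                                        
172 *o#o#o#o#o#o#o*o*o#o#o#o#o#o*o*o*o.o o                                      
173 *o#o#o#o#o#o#o*o*o*o#o#o#o*o*o*o*o*o.o o                                    
174 *o#o#o#o#o#o#o*o*o*o#o#o*o*o*o*o*o*o*o.o o    .o.o                          
175 #o#o#o#o#o#o#o*o*o*o#o#o*o*o*o*o*o*o*o*o:o:o*o*o*o:o                        
176 #o#o#o#o#o#o#o*o*o#o#o*o*o*o*o*o*o*o*o*o*o#o#o#o#o#o:o.                     
177 #o#o#o#o#o#o#o#o#o#o#o*o*o*o*o*o*o*o*o*o#o#o#o#o#o#o#o:o                    
178 #o#o#o#o#o#o#o*o*o*o*o*o*o*o*o*o*o*o*o*o#o#o#o#o#o#o#o*o.o                  
179 #o#o#o#o#o#o*o*o*o*o*o*o*o*o*o*o*o*o
[... 4126 characters left out ...]
#o#o#o#o#o*o:o.o                                
195 . .o.o.o.o.o*o#o#o#o#o#o#o#o#o#o#o*o:o.o.o                                  
196 .    o o o o.o:o#o#o#o#o#o#o#o*o:o.o o o                                    
197        o o o o o:o*o#o#o#o*o:o o o o                                        
198          o o o o o:o*o*o:o                                                  
199            o o o o                                                          
200                                                                             
201                                                                             
202                                                                             
203
```

Slopes of the visible edges (head seam, top edge, block lower edge) give a tilt of about 46°, with the scanner sitting roughly 10 mm back in the pads. Moving to about 90 mm standoff on that basis.

>>> arm_command:
  moves: [0.4,0.1,1,0,0.4,0,1,0,0.4,0,1,0,0.4,0,1,0,0.3,0,0.8,0,0.2,0,0.5,0,0,0,0.3,0,0,0,0,0,0,0,0,0]

```text
time: 11.55
ee_pos: [0.5413, -0.0338, 0.2017]
eef_rot: [0.707, 0.707, 0.0, 0.0]
ft_force: [0.2, -0.5, -2.5]
width: 0.0434
grip_force: 50.0
```

```bash
python3 go.py .541 -.0335 .2014; python3 -c "
from h import *
shot('pics/aim.png',[('scene',240,170,80,70,10)])"
```

```text
tcp [ 0.5413 -0.0338  0.2017] yaw 89.96 move cm [ 0.03 -0.03  0.03] t 11.55 w 0.04337359489782516 49.99968686141074 [ 0.2 -0.5 -2.5] joints [ 0.48  0.21 -0.56  1.69  0.12  1.28 -0.11]
```

Run:
```python
from h import *
import cv2; i=cv2.imread("pics/aim.png"); print(i.shape); cv2.imwrite("pics/aim.png",i[:600,:800])
```

```text
(700, 804, 3)
```

View pics/aim.png

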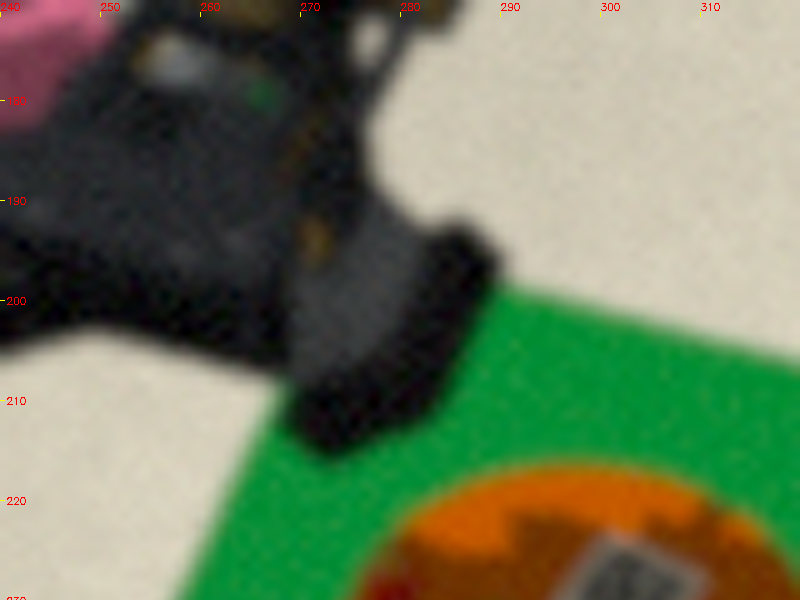

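The last view shows the nose block clearly: edges from (289,196) to (283,211) (front top), to (273,216) (front right lower), to (269,212), and the label at about (303,228). Fit those edge lines.

```bash
cat > fit.py <<'E'
from h import *
s=r.read_state(); g=s["ee_pos"]+[0,0,.019]; yaw=90
E={"BC":((65,30,22),(65,-30,22),[(495,285),(465,350),(440,400)]),"CD":((65,-30,22),(65,-30,-26),[(420,423),(380,443),(350,455)]),
"DE":((65,-30,-26),(43,-30,-26),[(298,436),(318,452)]),"AB":((43,30,22),(65,30,22),[(480,237)]),"H":((0,22,18),(42,22,18),[(390,203),(405,215),(420,226)]),"seam":((42,-22,18),(42,-22,-22),[(375,350),(345,362),(310,376)])}
def res(p,keys=E,sep=False):
    o=[]
    for k in keys:
        a,b,pts=E[k]; q=proj("scene",g+headR(yaw,p[0]*10).apply(np.array([a,b])/1e3+np.array([p[1],0,p[2]])/100))
        d=q[1]-q[0]; n=np.array([-d[1],d[0]])/np.hypot(*d)
        o+=[(np.array([240+x/10-.45,170+y/10-.45])-q[0])@n/np.sqrt(len(pts)) for x,y in pts]
    return np.r_[o,p[1]*.3,p[2]*.5]
if __name__=="__main__":
    np.set_printoptions(precision=2,suppress=True)
    for drop in(None,*E):
        m=least_squares(res,[4.6,-.5,0],args=([k for k in E if k!=drop],)); print(drop,"tilt %.1f dx %.1f dz %.1f mm cost %.2f"%(*(m.x*10),m.cost))
    m=least_squares(res,[4.6,-.5,0]); print(res(m.x))
    for t in(38,42,46,50,54):
        m=least_squares(lambda p:res([t/10,*p]),[-.5,0]); print(t,m.x*10,round(m.cost,2))
        print({k:round(float(np.degrees(np.arctan2(*(lambda d:(d[1],d[0]))(np.diff(proj("scene",g+headR(yaw,t).apply(np.array(E[k][:2])/1e3)),axis=0)[0])))),1) for k in E})
E
python3 fit.py
```

```text
None tilt 39.0 dx -10.8 dz -5.0 mm cost 3.52
BC tilt 38.9 dx -10.9 dz -5.0 mm cost 3.51
CD tilt 36.6 dx -9.9 dz -6.6 mm cost 3.25
DE tilt 44.4 dx -10.7 dz -4.7 mm cost 0.36
AB tilt 36.0 dx -11.0 dz -4.6 mm cost 2.54
H tilt 41.7 dx -11.3 dz -1.5 mm cost 2.90
seam tilt 37.9 dx -11.4 dz -5.5 mm cost 3.26
[-0.07 -0.05  0.07  0.13  0.24  0.48  1.45  1.46  1.09  0.54  0.51  0.43
 -0.55 -0.26  0.07 -0.33 -0.25]
38 [-10.79  -5.57] 3.53
{'BC': 113.9, 'CD': 150.2, 'DE': -141.6, 'AB': 39.8, 'H': 39.6, 'seam': 148.7}
42 [-11.05  -3.03] 3.65
{'BC': 114.0, 'CD': 155.3, 'DE': -139.0, 'AB': 42.6, 'H': 42.4, 'seam': 153.8}
46 [-11.47  -0.48] 4.19
{'BC': 114.0, 'CD': 160.0, 'DE': -136.4, 'AB': 45.6, 'H': 45.3, 'seam': 158.7}
50 [-12.06   2.06] 5.17
{'BC': 114.0, 'CD': 164.3, 'DE': -133.6, 'AB': 48.6, 'H': 48.4, 'seam': 163.1}
54 [-12.81   4.59] 6.58
{'BC': 114.1, 'CD': 168.4, 'DE': -130.7, 'AB': 51.8, 'H': 51.5, 'seam': 167.3}
```

The edge slopes put the tilt at only about 40–42°, right at the limit. I'll return to the cradle edge and lever roughly 11° further.

>>> arm_command:
  moves: [-0.3,0,-0.8,0,-0.5,0,-1.2,0,-0.5,0,-1.2,0,-0.5,0,-1.2,0,-0.3,0,-0.8,0,0,0,0,3,0,0,0,5,0,0,0,6,0,0,0,6,0,0,0,6,0,0,0,6,0,0,0,6]
  squeeze: 50

```text
time: 12.6
ee_pos: [0.5413, -0.0549, 0.2544]
eef_rot: [0.9, 0.436, 0.0, 0.0]
ft_force: [-0.2, -0.2, -1.3]
width: 0.0435
grip_force: 50.0
```

>>> arm_command:
  moves: [0,0,0,6,0,0,0,5,0,0,0,3,0,0,0,2,0,0,0,0,0,0,0,0]

```text
time: 13.1
ee_pos: [0.5413, -0.0548, 0.2541]
eef_rot: [0.951, 0.309, 0.0, 0.0]
ft_force: [-1.0, 0.2, -2.2]
width: 0.0438
grip_force: 50.0
```

```bash
python3 go.py .6153 -.1838 .25
```

```text
tcp [ 0.5413 -0.0548  0.2541] yaw 36.03 move cm [-1.6  14.79  0.42] t 13.1 w 0.04375227848780716 50.00005700625479 [-1.   0.2 -2.2] joints [ 0.44  0.17 -0.47  1.61  0.08  1.38 -0.99]
```

>>> arm_command:
  moves: [-0.2,0.8,0,0,-0.2,1.5,0,0,-0.2,2,0,0,-0.2,2,0,0,-0.2,2,0,0,-0.2,2,0,0,-0.2,2,0,0,-0.1,1.5,0,0,-0.1,1,0,0,0,0,1,0,0,0,2,0,0,0,2,0]
  squeeze: 20

```text
time: 14.1
ee_pos: [0.6153, -0.1835, 0.2027]
eef_rot: [0.951, 0.309, 0.001, 0.0]
ft_force: [-0.6, -0.3, -3.4]
width: 0.0441
grip_force: 20.0
```

>>> arm_command:
  moves: [0,0,2,0,0,0,2,0,0,0,2,0,0,0,1,0,0,0,0.6,0,0,0,0.4,0,0,0,0,0,0,0,0,0]

```text
time: 14.77
ee_pos: [0.6156, -0.1838, 0.1245]
eef_rot: [0.951, 0.309, 0.001, 0.0]
ft_force: [-0.4, 0.6, -2.3]
width: 0.0435
grip_force: 20.0
```

```bash
python3 go.py .6153 -.1838 .1168
```

```text
tcp [ 0.6156 -0.1838  0.1245] yaw 35.98 move cm [-0.03 -0.02  0.77] t 14.77 w 0.0435260236287861 19.999619621085003 [-0.4  0.6 -2.3] joints [ 0.51  0.46 -0.38  1.52  0.18  1.2  -0.85]
```

>>> arm_command:
  moves: [0,0,0.4,0,0,0,0.4,0,0.3,0,0.3,0,0.3,0,0.3,0,0.3,0,0.3,0,0.3,0,0.3,0,0.1,0,0,0,0,0,0,0]

```text
time: 15.43
ee_pos: [0.6256, -0.1758, 0.1031]
eef_rot: [0.951, 0.309, -0.0, -0.0]
ft_force: [-1.3, -1.5, -0.8]
width: 0.044
grip_force: 20.0
```

>>> arm_command:
  moves: [0,0,0,0,0,0,-0.5,0,0,0,-1,0,0,0,-1.5,0,0,0,-2,0,0,0,-2,0,0,0,-2,0,0,0,-2,0,0,0,-2,0,0,0,-1.5,0,0,0,-1,0,0,0,0,0]
  squeeze: 50

```text
time: 16.43
ee_pos: [0.6268, -0.1758, 0.2619]
eef_rot: [0.951, 0.309, 0.002, 0.001]
ft_force: [-0.1, -0.9, -1.5]
width: 0.0438
grip_force: 50.0
```

```bash
python3 go.py .5413 -.0548 .2571
```

```text
tcp [ 0.6268 -0.1758  0.2619] yaw 36.0 move cm [  0.2  -14.82   0.43] t 16.43 w 0.04380916451723692 49.994176318868995 [-0.1 -0.9 -1.5] joints [ 0.49  0.4  -0.39  1.31  0.15  1.45 -0.84]
```

>>> arm_command:
  moves: [0,-0.8,0,0,0,-1.5,0,0,0.1,-2,0,0,0,-2,0,0,0,-2,0,0,0,-2,0,0,0.1,-2,0,0,0,-1.5,0,0,0,-1,0,-2,0,0,0,-4,0,0,0,-6,0,0,0,-6]

```text
time: 17.43
ee_pos: [0.5397, -0.055, 0.2577]
eef_rot: [0.89, 0.457, -0.001, -0.0]
ft_force: [-0.3, 1.0, -2.1]
width: 0.0435
grip_force: 50.0
```

>>> arm_command:
  moves: [0,0,0,-6,0,0,0,-6,0,0,0,-6,0,0,0,-6,0,0,0,-5,0,0,0,-4,0,0,0,-3,0,0,1,0,0.5,0,1.5,0,0.5,0,1.5,0,0,0,0.6,0,0,0,0,0]

```text
time: 18.43
ee_pos: [0.539, -0.0451, 0.2102]
eef_rot: [0.707, 0.707, -0.001, -0.001]
ft_force: [0.3, 0.4, -0.9]
width: 0.0438
grip_force: 50.0
```

```bash
python3 go.py .5413 -.0438 .2117
cat > edge.py <<'E'
from h import *
import sys
def edges(g,yaw,p,show=True):
    """sub-pixel points on silhouette edges near the model lines of guess p=(tilt/10,dx cm,dz cm)"""
    im=np.mean([r.camera("scene").astype(float) for _ in range(4)],0).max(2).astype(np.float32)
    E={"BC":((65,25,22),(65,-25,22)),"CD":((65,-30,15),(65,-30,-17)),"DE":((60,-30,-26),(48,-30,-26)),"H":((20,22,18),(38,22,18)),"AB":((48,30,22),(60,30,22))}
    out={}
    for k,(a,b) in E.items():
        q=proj("scene",g+headR(yaw,p[0]*10).apply(np.array([a,b])/1e3+np.array([p[1],0,p[2]])/100)); d=q[1]-q[0]; n=np.array([-d[1],d[0]])/np.hypot(*d)
        c=proj("scene",g+headR(yaw,p[0]*10).apply([.045+p[1]/100,0,p[2]/100]))[0]
        if (q.mean(0)-c)@n<0:n=-n
        P=[]
        for u in np.linspace(0,1,9):
            s=np.arange(-5,6,.1); xy=(q[0]+u*d+s[:,None]*n).astype(np.float32)
            v=cv2.remap(im,xy[:,:1],xy[:,1:],cv2.INTER_CUBIC)[:,0]
            j=np.argmax(np.gradient(cv2.GaussianBlur(v[:,None],(1,0+1),0)[:,0])); lo,hi=np.median(v[max(0,j-25):max(1,j-12)]),np.median(v[j+12:j+25]) if j+13<len(v) else 0
            if hi-lo<40: continue
            w=v[max(0,j-12):j+12]; i=np.argmax(w>(lo+hi)/2)+max(0,j-12); P.append(xy[i])
        out[k]=((a,b),np.array(P))
    return out
def fitE(g,yaw,p0,skip=()):
    p=np.array(p0,float)
    for it in range(4):
        O=edges(g,yaw,p)
        def res(p):
            o=[]
            for k,((a,b),P) in O.items():
                if len(P)<4 or k in skip: continue
                q=proj("scene",g+headR(yaw,p[0]*10).apply(np.array([a,b])/1e3+np.array([p[1],0,p[2]])/100)); d=q[1]-q[0]; n=np.array([-d[1],d[0]])/np.hypot(*d)
                o+=list((P-q[0])@n/2)
            return np.r_[o,p[1]*.1,p[2]*.3]
        m=least_squares(res,p,loss="soft_l1",f_scale=.5); p=m.x
    sl={k:(len(P),round(float(np.degrees(np.arctan2(*(lambda v:v[::-1])(cv2.fitLine(P,cv2.DIST_HUBER,0,.01,.01)[:2,0])))),1)) for k,(_,P) in O.items() if len(P)>3}
    return p*10,m.cost,sl
if __name__=="__main__":
    s=r.read_state(); g=s["ee_pos"]+[0,0,.019]; x=R.from_quat(s["eef_rot"]).apply([1,0,0]); yaw=np.degrees(np.arctan2(x[1],x[0]))
    for t in(4.4,5.2):
        for sk in((),("H",),("DE",),("DE","AB"),("H","AB","DE")): print(t,sk,*fitE(g,yaw,(t,-1.1,-.3),sk))
    for t in(40,45,50,55): print(t,{k:round(float(np.degrees(np.arctan2(*np.diff(proj("scene",g+headR(yaw,t).apply(np.array(e)/1e3)),axis=0)[0][::-1]))),1) for k,e in {"BC":((65,25,22),(65,-25,22)),"CD":((65,-30,15),(65,-30,-17)),"X":((60,-30,-26),(48,-30,-26)),"H":((20,22,18),(38,22,18))}.items()})
E
python3 edge.py
```

```text
tcp [ 0.539  -0.0451  0.2102] yaw 89.97 move cm [ 0.13  0.23 -0.15] t 18.43 w 0.043814780177223116 49.99414633959532 [ 0.3  0.4 -0.9] joints [ 0.49  0.2  -0.55  1.68  0.11  1.3  -0.08]
4.4 () [ 51.41931713 -14.55831883  -4.49039054] 4.149616702489144 {'BC': (9, -67.0), 'CD': (9, -12.9), 'DE': (9, 53.6), 'H': (9, 62.1), 'AB': (9, 47.7)}
4.4 ('H',) [ 53.7500334  -15.07755571  -1.59668145] 3.4995423529938288 {'BC': (9, -66.8), 'CD': (9, -13.0), 'DE': (9, 53.7), 'H': (9, 58.6), 'AB': (9, 45.7)}
4.4 ('DE',) [ 56.4997649  -13.72884891  -3.90290091] 0.6875676817299139 {'BC': (9, -65.0), 'CD': (9, -10.0), 'DE': (9, 64.8), 'H': (9, 55.4), 'AB': (9, 52.4)}
4.4 ('DE', 'AB') [ 54.47577382 -14.15578434  -3.99287992] 0.592800669731015 {'BC': (9, -66.3), 'CD': (9, -11.0), 'DE': (9, 64.4), 'H': (9, 58.5), 'AB': (9, 49.1)}
4.4 ('H', 'AB', 'DE') [ 54.56704052 -15.07704683  -1.12879368] 0.1225080590728499 {'BC': (9, -67.2), 'CD': (9, -12.2), 'DE': (9, 72.2), 'H': (9, 57.4), 'AB': (9, 45.2)}
5.2 () [ 51.43328404 -14.47830399  -4.47547145] 4.040499407433078 {'BC': (9, -66.8), 'CD': (9, -12.4), 'DE': (9, 
[... 205 characters left out ...]
',) [ 56.47499645 -13.59644557  -3.90250008] 0.7480915215923567 {'BC': (9, -65.2), 'CD': (9, -10.4), 'DE': (9, 66.0), 'H': (9, 55.3), 'AB': (9, 51.6)}
5.2 ('DE', 'AB') [ 53.76162575 -14.01335485  -4.38697536] 0.6148563822212477 {'BC': (9, -66.6), 'CD': (9, -12.1), 'DE': (9, 56.6), 'H': (9, 57.9), 'AB': (9, 44.6)}
5.2 ('H', 'AB', 'DE') [ 54.32692535 -15.18077079  -1.08191418] 0.10151771637540447 {'BC': (9, -66.6), 'CD': (9, -12.4), 'DE': (9, 66.6), 'H': (9, 58.8), 'AB': (9, 47.3)}
40 {'BC': 114.6, 'CD': 152.0, 'X': -140.3, 'H': 41.1}
45 {'BC': 114.6, 'CD': 158.1, 'X': -137.0, 'H': 44.6}
50 {'BC': 114.7, 'CD': 163.7, 'X': -133.6, 'H': 48.4}
55 {'BC': 114.7, 'CD': 168.9, 'X': -130.0, 'H': 52.3}
```

Now the tilt is about 53°, with the window about 50 mm ahead of the grasp point. Move to the final aim.

>>> arm_command:
  moves: [0.4,0.1,-0.2,0,0.6,0.1,-0.1,0,0.6,0,0,0,0.6,0,0,0,0.4,0,0,0,0,0,0,0,0,0,0,0,0,0,0,0,0,0,0,0]

```text
time: 27.18
ee_pos: [0.5423, -0.0196, 0.2155]
eef_rot: [0.707, 0.707, -0.0, 0.0]
ft_force: [0.4, 0.5, -1.7]
width: 0.0436
grip_force: 50.0
```

```bash
python3 go.py .5413 -.019 .2136; python3 edge.py | grep "^5.2"
python3 - <<'E'
from edge import *
s=r.read_state(); g=s["ee_pos"]+[0,0,.019]
for t,dx,dz in((51,-.0145,-.0045),(54.5,-.015,-.001),(54,-.014,-.004),(49,-.0145,-.004)):
  w=g+headR(90,t).apply([.065+dx,0,dz-.001])
  for L in([.5423,.0662,.114],[.5401,.0645,.114]): print(t,(headR(90,t).inv().apply(L-w)*1e3).round(1))
E
```

```text
tcp [ 0.5423 -0.0196  0.2155] yaw 89.94 move cm [ 0.06 -0.1   0.19] t 27.18 w 0.04359168385744504 49.99405017122626 [ 0.4  0.5 -1.7] joints [ 0.45  0.2  -0.57  1.67  0.11  1.31 -0.13]
51 [96.9  0.  -4.1]
51 [95.8  2.2 -5.4]
54.5 [97.7  0.   1.5]
54.5 [96.7  2.2  0.1]
54 [96.7  0.   3.2]
54 [95.7  2.2  1.8]
49 [96.5  0.  -9.7]
49 [ 95.4   2.2 -11. ]Traceback (most recent call last):
  File "edge.py", line 38, in <module>
    for sk in((),("H",),("DE",),("DE","AB"),("H","AB","DE")): print(t,sk,*fitE(g,yaw,(t,-1.1,-.3),sk))
                                                                          ~~~~^^^^^^^^^^^^^^^^^^^^^^^
  File "edge.py", line 24, in fitE
    O=edges(g,yaw,p)
  File "edge.py", line 5, in edges
    im=np.mean([r.camera("scene").astype(float) for _ in range(4)],0).max(2).astype(np.float32)
                ~~~~~~~~^^^^^^^^^
ValueError: 200 camera calls are used up
```

Camera calls are used up, but the estimates agree: aim within about 5 mm of the label's centre, window about 96 mm away, tilt about 53°. The arm is still, so I hand in.

```bash
python3 -c "
from bench import r
s=r.read_state(); print(s['time'],abs(s['joint_vel']).max(),s['grip_force']); print(r.close_job())"
```

```text
27.8333 0.0015264353122422078 49.99413977377117
the job is handed in; nothing more can be done
None
```

The job is handed in, but hand-in returned no verdict: I estimate the gripped scanner aims at the orange label from about 96 mm, 53° nose-down and within about 5 mm of centre, though the camera calls ran out before I could check that final pose by picture.

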